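# Plunge-sharpen the wide chisel

## Task

Start the bench sharpener by pressing its push button fully down and letting it come back up. Then bring the wide chisel from the rack and pass its blade down through the slot of the guide block, bevel towards the wheel, until it meets the wheel; finish while still holding the chisel there, pressed on the wheel. Leave the other tools where they are.

Things in the scene. Friction and masses are not known exactly. Their poses are not given: they have to be found in the camera images.
- sharpener: Fixed bench sharpener, base 210 x 300 mm, 130 mm high (guide block). Origin: centre of its underside on the bench; x to its back (away from the robot at yaw 0), y to its left, z up. In this frame: button at (-66, -75) mm, slot at (-30, 75), wheel at (13, 75) between two side plates, motor (110 mm high) at x 13, y -115 to 40 mm.
- guide_slot (a point): Centre of the slot's mouth on top of the aluminium guide block (30 x 63 mm), 130 mm above the bench; axes as the sharpener's. Slot 7 mm (x) by 28 mm (y), 2 mm more than the blade each way, straight down through the 24 mm high block; the mouth flares 3 mm on every side. The wheel is below, on the +x side: a bevel facing +x meets it with the edge about 44 to 46 mm below the mouth.
- wheel: The grey stone wheel, 100 mm in diameter, 40 mm wide, axis along the sharpener's y; origin at its centre, 65 mm above the bench, 43 mm behind (+x of) the slot. Rigid; it does not turn by hand.
- start (a joint): Travel of the push button: 0 = up, 0.006 m = fully down; a spring brings it back up. Fully down takes about 5 N.
- start_top (a point): Centre of the push button's upper face, 91 mm above the bench when up; a steel button 30 mm in diameter in a dark collar on the control box, pressed straight down.
- rack: Fixed wooden chisel rack: slotted board 61 x 236 mm on two end legs, upper face 90 mm above the bench; origin at the centre of its underside, y along the board. Three slots at y = -70, 0, +70 mm, each 9 mm (x) by 30 mm (y); a tool hangs in each by its handle, blade down, in any order.
- chisel: The wide chisel, tallest in the rack, with flat-sided handle and steel cap, about 220 g, upright. Origin on its axis at the ferrule's underside, on the rack's upper face; z up the handle. Handle 22 (x) by 30 (y) mm, 14 to 98 mm above the origin, cap to 110 mm. Blade 5 (x) by 26 (y) mm, 80 mm down: lift it straight up over 80 mm, over 155 mm to pass above its neighbours. Bevel on the +x side.
- chisel_edge (a point): Middle of the cutting edge, at (-2.5, 0, -80) mm in the chisel's frame: on the blade's flat face, away from the bevel. The bevel is at 30 degrees, 9 mm high.
- chisel_bevel_side (a point): Centre of the handle's flat side on the bevel's side, at (11, 0, 60) mm in the chisel's frame, a good height to grip, fingers closing along the chisel's x over the 22 mm. In the rack this side always faces away from the robot.
- narrow_chisel: Other tool in the rack, leave alone: 12 mm wide chisel with a slim round handle 21 mm in diameter and 70 mm high above the rack; origin at the handle's underside.
- awl: Other tool in the rack, leave alone: awl with a pear-shaped wooden handle 33 mm in diameter and 56 mm high above the rack; origin at the handle's underside.
- scissors: Steel scissors lying on the far part of the bench, about 200 mm long, 10 mm high, leave alone; origin at the bench surface near the pivot.
- whetstone: Whetstone on a wooden holder 85 x 240 mm, 43 mm high, on the far part of the bench, leave alone; origin at the centre of its underside.
Things that resemble listed ones, but are neither listed nor needed, are in the scene too. Leave any purple or red look-alike of the chisel alone.

How it is judged (in metres and radians):
On the way, in this order (a step that is already met when the one before it is completed fails the run):
1. the push button is pressed fully down (value of joint start above 0.005 m), for 0.05 s.
2. the push button is back up (value of joint start below 0.001 m), for 0.1 s.
3. the wide chisel's edge has come down through the guide slot (z of chisel_edge in the frame of guide_slot below -0.026 m and horizontal distance between chisel_edge and guide_slot below 0.008 m and angle between chisel's own z axis and vertical below 0.12 rad), for 0.1 s.
At the end, for the whole second after the job is handed in: Button back up (under 1 mm down). Chisel upright (0.12 rad) in the guide slot, edge at least 40 mm below the mouth and within 8 mm of the slot's axis, bevel side towards the wheel, pressing on the wheel with over 0.5 N, at rest, gripped with over 3 N (value of joint start below 0.001 m and z of chisel_edge in the frame of guide_slot below -0.04 m and horizontal distance between chisel_edge and guide_slot below 0.008 m and angle between chisel's own z axis and vertical below 0.12 rad and x of chisel_bevel_side in the frame of guide_slot above 0.004 m and contact force between chisel and wheel above 0.5 N and contact force between the fingers and chisel above 3 N and linear speed of chisel below 0.02 m/s); the arm keeps its last pose, push and grip.
It fails at once if another tool in the rack was moved by more than 25 mm or tipped over (distance of any of narrow_chisel, awl from where it was at the start of the episode above 0.025 m or angle between any of narrow_chisel, awl's own z axis and vertical above 0.4 rad).
It fails at once if the scissors or the whetstone were moved by more than 25 mm (distance of any of scissors, whetstone from where it was at the start of the episode above 0.025 m).
It also fails if it takes over 61 s, if anything falls off the work surface, if the arm or the gripper's body presses on something with over 40 N, if the wrist force passes 120 N, or if a joint passes its speed limit or range.

## Robot

A 6-joint arm with a two-finger parallel gripper is mounted at the origin on the work surface. World frame = base frame: x ahead of the robot, y to its left, z up, the work surface at z = 0. Lengths are in mm, angles in rad, forces in N, time in s.
With the tool pointing down it reaches from about 350 to 775 mm from the base axis. Payload 7.3 kg.
Tool frame: the origin (TCP) lies at the very end of the fingers, on their centre line; the grasp point (between the pads) lies 19 mm behind it; z points along the fingers, y is the line along which they close (so a half turn about z gives the same grasp; the last joint's range is limited). The gripper opens to 92 mm and grips with 3 to 60 N. Pads are 19 mm wide; open, the fingers measure 130 mm over their backs; the gripper's body (75 mm by 190 mm) begins 47 mm behind the grasp point.
Start: joints at [-0.146, 0.342, 1.524, -0, 1.275, -0.146], TCP at [525.019, 0.019, 226.741] pointing down, gripper open.
Joint ranges: [-2.53, 2.53], [-0.77, 2.02], [0.04, 2.7], [-1, 4.14], [0.28, 2.66], [-3.11, 3.11]. Speed limits (rad/s): [2.57, 2.57, 3.14, 3.14, 3.14, 3.14].

## Interface

Orientations are given as [roll, pitch, yaw] about the fixed x, y, z axes, in that order (R = Rz(yaw) Ry(pitch) Rx(roll)).
In Python, from plant import * gives the robot as it stands.
- The arm moves only by the tool arm_command, never from a script. Its arguments are lists of equal length, an entry for each row: "gripper": the finger opening in mm, from 0 to 91.8; "dp": the shift along the tool's x, y, z in units of 25 mm (1.0 is 25 mm), a list of three; "twist": the turn about the tool's z in units of 5 degrees (1.0 is 5 degrees). A call has exactly 5 rows; each row shifts and turns the commanded pose from where the row before left it, along the tool's axes as they then stand; what a row does not reach is not made up. A row lasts 1/8 s, in which the tool goes at most 62.5 mm and 10.7 degrees, less where a joint would pass 70% of its speed; a pose out of reach is approached as far as the arm can. A call is refused whole if a number of a shift passes 1 or a number of a turn 1, either way. A call with a gripper value outside its range is refused whole. The fingers move at their own pace and stop on an object; the grip force is fixed at half the most. Time passes only in rows, so rows that do not move let the fingers close, or fill a call up. It gives the time, the measured TCP pose, the force, the opening and the grip force at its end, in the units of the state.
- get_obs(): the state, without advancing time (a new reading comes with each control period).
- capture(name): name is "scene" or "side" or "wrist"; returns the picture (384x512x3 uint8, red, green, blue); there is no depth.
- get_calibration(name): a dict with "mtx" (3x3 intrinsics, pixels), "dist_coeffs" ([k1, k2, p1, p2, k3] as OpenCV has them; the pictures are not rectified), "position" and "attitude" of the camera in the world; the wrist camera has in their place "mount" (4x4, takes a point from camera to tool coordinates, whose origin is the TCP and whose axes are the flange's). Camera axes: x right, y down, z forward; pixel columns grow to the right and rows downward; lengths in mm; the calibration is good to about 2 mm. A picture is of the moment at which its call begins: read the wrist's pose just before it. get_calibration takes no time and is no camera call.
- close_job(): hands the job in; it is judged then, once.
The state is a dict: "time": time; "joint_positions": joint angles; "dq": joint speeds; "tau": joint torques, N m; "tool_pos": TCP position; "tcp_rot": TCP orientation; "contact_force": force on the tool from outside, world axes, zero at the start; "moment": the same for the moment, N m; "grip_width": finger opening in mm; "finger_force": force on a finger pad.
Only numpy, scipy, OpenCV 4.12 (cv2) and the standard library are available. Lean on these libraries where they do the work, as an engineer would, in place of code of your own. Each camera call takes 0.05 s, during which the arm holds its last target. There are 200 camera calls.

## Working session

There is one attempt and no reset: what is moved stays moved. The work goes in short steps, Python scripts to look and compute and a tool call to move; the robot and the scene stay as the last step left them, time stands still between calls to the robot, and variables do not carry over. Pictures are saved under pics/ and viewed, at most 10 in all, crops included, and the job is handed in when it is done.

Besides the shell and the picture viewer there is one more tool, called after "Emit:" as a command line: name --pt "numbers of a row" for each row, then --argument value for the rest. arm_command: Moves the arm, as the interface text tells. Its arguments: {"type":"object","properties":{"gripper":{"type":"array"},"dp":{"type":"array"},"twist":{"type":"array"}},"required":["gripper","dp","twist"]}

```bash
mkdir -p pics; ls; cat > h.py <<'E'
from plant import *
import numpy as np, cv2
from scipy.spatial.transform import Rotation as R
def campose(n):
    c=get_calibration(n); o=get_obs()
    if 'mount' in c:
        M=np.array(c['mount']); Rt=R.from_euler('xyz',o['tcp_rot']).as_matrix()
        return c,Rt@M[:3,:3],Rt@M[:3,3]+np.array(o['tool_pos'])
    a=np.array(c['attitude']); 
    Rm=a if a.shape==(3,3) else R.from_euler('xyz',a).as_matrix()
    return c,Rm,np.array(c['position'])
def ray(P,px):
    c,Rm,p=P
    u=cv2.undistortPoints(np.array([[px]],float),np.array(c['mtx']),np.array(c['dist_coeffs']))[0,0]
    return p,Rm@np.array([u[0],u[1],1])
def onz(P,px,z):
    p,d=ray(P,px); return p+d*(z-p[2])/d[2]
def proj(P,X):
    c,Rm,p=P
    return cv2.projectPoints(np.array([Rm.T@(np.array(X,float)-p)]),np.zeros(3),np.zeros(3),np.array(c['mtx']),np.array(c['dist_coeffs']))[0][0,0]
def snap(n,f):
    P=campose(n); im=np.array(capture(n))[:,:,::-1].copy(); cv2.imwrite(f'pics/{f}.png',im); return P,im
E
python3 - <<'E'
from h import *
for n in('scene','side','wrist'): print(get_calibration(n))
print(get_obs())
a=snap('scene','s0')[1];b=snap('side','d0')[1];snap('wrist','w0')
cv2.imwrite('pics/a0.png',cv2.resize(a,(800,600)));cv2.imwrite('pics/b0.png',cv2.resize(b,(800,600)))
E
```

```text
pics
{'mtx': array([[452.82902589,   0.        , 257.76566828],
       [  0.        , 452.82902589, 191.70900114],
       [  0.        ,   0.        ,   1.        ]]), 'dist_coeffs': array([-0.0152527,  0.       ,  0.       ,  0.       ,  0.       ]), 'position': array([1070.27693161,  -35.33542042, 1018.34439922]), 'attitude': array([-2.61875343,  0.01176639,  1.56935029])}
{'mtx': array([[351.47431166,   0.        , 258.36862447],
       [  0.        , 351.47431166, 184.74412059],
       [  0.        ,   0.        ,   1.        ]]), 'dist_coeffs': array([-0.09988219,  0.        ,  0.        ,  0.        ,  0.        ]), 'position': array([ 221.47672128, -680.93417041,  531.25205284]), 'attitude': array([-2.12591491,  0.02055904, -0.46299022])}
{'mtx': array([[307.06840889,   0.        , 253.2167402 ],
       [  0.        , 307.06840889, 195.45602265],
       [  0.        ,   0.        ,   1.        ]]), 'dist_coeffs': array([-0.01778429,  0.        ,  0.        ,  0.        ,  0.        ]), 'mount': array([[ 9.72719323e-04, -9.60216907e-01, -2.79253549e-01,
         7.49726921e+01]
[... 275 characters left out ...]
oint_positions': array([-1.46002284e-01,  3.42713665e-01,  1.52498431e+00, -1.68902897e-05,
        1.27538266e+00, -1.45980049e-01]), 'dq': array([-1.68876377e-03, -7.45295509e-05,  4.75218514e-04, -1.25741875e-03,
        9.07153389e-04, -2.05298447e-04]), 'tau': array([ 7.61924657e-04, -4.31245601e+01, -2.44219762e+01,  7.17750052e-02,
        5.59406646e-02, -1.04314388e-04]), 'tool_pos': array([5.24612013e+02, 7.29175084e-02, 2.26061069e+02]), 'tcp_rot': array([-3.14011814e+00, -2.00466130e-04,  1.57077887e+00]), 'contact_force': array([ 0.14641276, -0.51861084, -0.72288147]), 'moment': array([-0.01358029,  0.01315574,  0.02558372]), 'finger_force': 0.0, 'grip_width': 91.67515095333825}
```

View pics/a0.png

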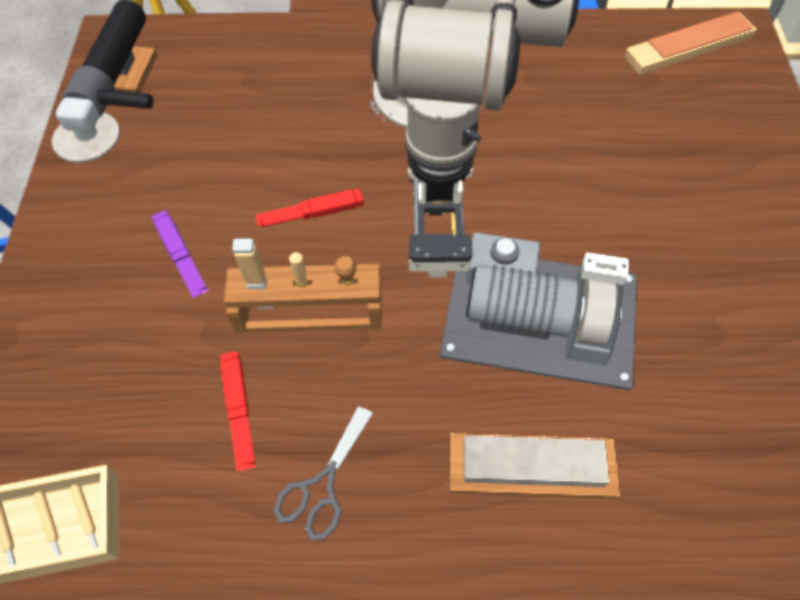

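View pics/b0.png

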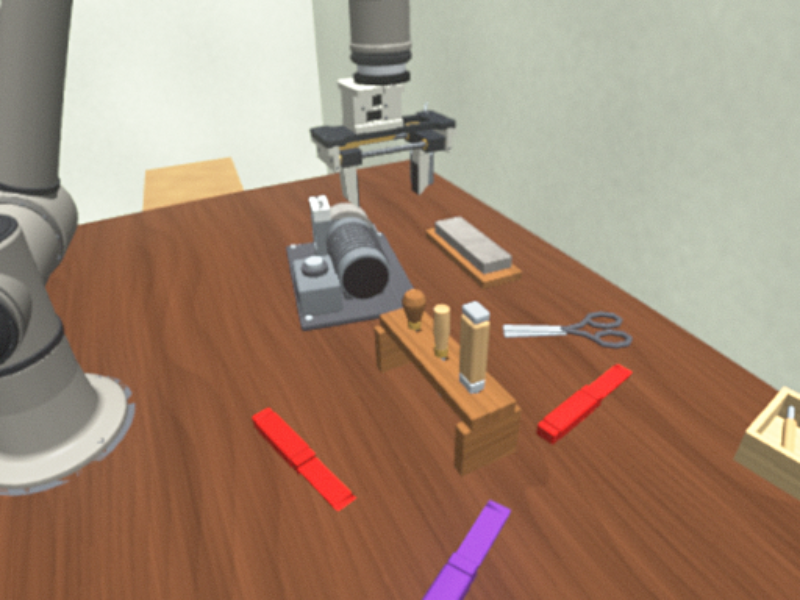

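The scene picture (800x600) shows the wide chisel in the rack at (246,262), tallest, with a grey steel cap. Things that could be mistaken for it are the narrow chisel (298,268), the awl (345,268), red look-alikes (310,207) and (237,410), a purple one (180,252), and the box chisels at about (50,520). I choose the one at (246,262). The button is at (505,246), the guide block at (605,266) and the sharpener base corners at (442,357), (632,385) and (637,275).

```bash
python3 - <<'E'
from h import *
P=campose('scene'); k=512/800
def z(u,v,h): return onz(P,(u*k,v*k),h).round(0)
print('button',z(505,243,91)); print('guide',z(605,266,130))
for q in [(442,357),(632,385),(637,275),]: print('base',z(*q,10))
for q in [(448,347),(625,377)]: print('bolt',z(*q,14))
for q in [(228,268),(225,302),(381,297),(380,264)]: print('rack',z(*q,90))
print('cap',z(243,243,200),'ferr',z(256,285,92))
im=cv2.imread('pics/s0.png'); im2=cv2.imread('pics/d0.png')
a=cv2.resize(im[140:215,135:255],None,fx=3.3,fy=4*.825,interpolation=cv2.INTER_CUBIC)
b=cv2.resize(im[140:250,280:410],None,fx=3,fy=3,interpolation=cv2.INTER_CUBIC)
c=np.zeros((600,800,3),np.uint8); c[:a.shape[0],:a.shape[1]]=a; c[:b.shape[0],400:400+b.shape[1]]=b
d=cv2.resize(im2[180:290,235:345],None,fx=3,fy=3)[:340]; c[250:250+d.shape[0],:d.shape[1]]=d[:350]
cv2.imwrite('pics/c1.png',c)
E
```

```text
button [434. 117.  91.]
guide [503. 256. 130.]
base [594.  15.  10.]
base [643. 305.  10.]
base [445. 346.  10.]
bolt [578.  25.  14.]
bolt [632. 295.  14.]
rack [ 476. -318.   90.]
rack [ 537. -315.   90.]
rack [530. -79.  90.]
rack [471. -81.  90.]
cap [ 505. -269.  200.] ferr [ 509. -271.   92.]
```

View pics/c1.png

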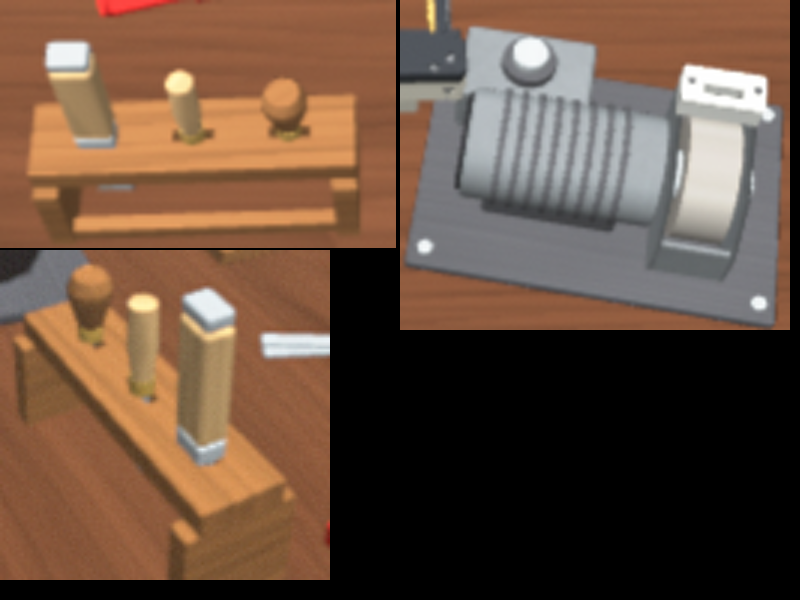

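The crop confirms the choice: the cream block handle with the steel cap is the tallest, at the rack's left end in the scene view. The button is a steel disc in a dark collar, and the guide block is white with its slot visible. Next I'm moving over the sharpener for a wrist look.

Emit:
arm_command --gripper '[0, 0, 0, 0, 0]' --pt "1 -0.8 0" --pt "1 -0.8 0" --pt "1 -0.6 0" --pt "1 -0.6 0" --pt "0.7 -0.8 0" --twist '[0, 0, 0, 0, 0]'

```text
time: 0.78
tool_pos: [434.4, 118.4, 226.5]
tcp_rot: [-3.141, -0.0, 1.571]
contact_force: [0.5, 0.0, -0.1]
grip_width: 46.5
finger_force: 0.0
```

Emit:
arm_command --gripper '[0, 0, 0, 0, 0]' --pt "0 0 0" --pt "0 0 0" --pt "0 0 0" --pt "0 0 0" --pt "0 0 0" --twist '[0, 0, 0, 0, 0]'

```text
time: 1.4
tool_pos: [435.2, 117.3, 226.6]
tcp_rot: [-3.142, 0.0, 1.57]
contact_force: [0.1, 0.4, -0.0]
grip_width: 1.0
finger_force: 0.0
```

```bash
python3 - <<'E'
from h import *
P,im=snap('wrist','w1')
print(get_obs()['tool_pos'],get_obs()['tcp_rot'])
print([proj(P,p).round(0) for p in [(434,117,91),(503,256,130)]])
cv2.imwrite('pics/w1b.png',cv2.resize(im,(800,600),interpolation=cv2.INTER_CUBIC))
np.save('P1.npy',np.array([P[1],np.tile(P[2],(3,1))]))
E
```

```text
[435.18112131 117.3042084  226.66169713] [3.14157107e+00 7.08494968e-05 1.57039992e+00]
[array([254., 186.]), array([346.,  18.])]
```

View pics/w1b.png

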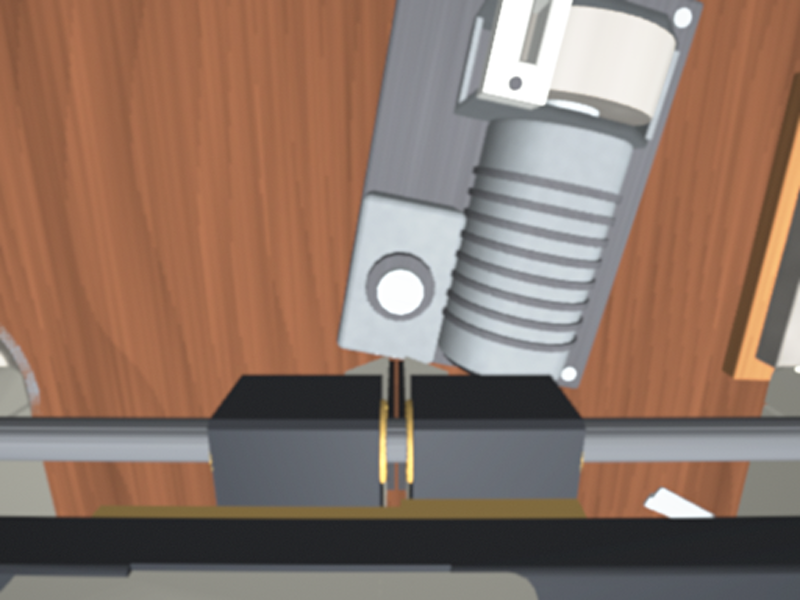

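The wrist view shows the button face at (400,291) on the 800x600 picture, where predicted, so the button lies right under the closed fingers. The slot is partly visible at (540,30). Pressing now.

Emit:
arm_command --gripper '[0, 0, 0, 0, 0]' --pt "0 0 1" --pt "0 0 1" --pt "0 0 1" --pt "0 0 1" --pt "0 0 1" --twist '[0, 0, 0, 0, 0]'

```text
time: 2.08
tool_pos: [435.2, 117.5, 101.0]
tcp_rot: [3.141, -0.0, 1.571]
contact_force: [0.5, -0.8, 0.8]
grip_width: 0.3
finger_force: 0.0
```

Emit:
arm_command --gripper '[0, 0, 0, 0, 0]' --pt "0 0 0.3" --pt "0 0 0.2" --pt "0 0 0.15" --pt "0 0 0" --pt "0 0 0" --twist '[0, 0, 0, 0, 0]'

```text
time: 2.7
tool_pos: [435.2, 117.5, 86.0]
tcp_rot: [3.141, -0.0, 1.571]
contact_force: [-2.1, 0.1, 4.8]
grip_width: 0.2
finger_force: 2.2
```

Emit:
arm_command --gripper '[0, 0, 0, 0, 0]' --pt "0 0 0.06" --pt "0 0 0.06" --pt "0 0 0" --pt "0 0 0" --pt "0 0 0" --twist '[0, 0, 0, 0, 0]'

```text
time: 3.32
tool_pos: [435.3, 117.5, 84.8]
tcp_rot: [3.14, 0.0, 1.571]
contact_force: [-8.8, -1.0, 29.5]
grip_width: 0.4
finger_force: 14.2
```

Emit:
arm_command --gripper '[0, 0, 0, 0, 0]' --pt "0 0 -1" --pt "0 0 -1" --pt "0 0 -1" --pt "0 0 -1" --pt "0 0 -1" --twist '[0, 0, 0, 0, 0]'

```text
time: 3.95
tool_pos: [435.4, 117.6, 208.3]
tcp_rot: [3.14, -0.0, 1.571]
contact_force: [1.2, 0.4, -1.0]
grip_width: 0.4
finger_force: 0.0
```

Emit:
arm_command --gripper '[60, 60, 60, 60, 60]' --pt "1 0.8 -1" --pt "1 0.8 -0.5" --pt "0.8 0.8 0" --pt "0 0 0" --pt "0 0 0" --twist '[0, 0, 0, 0, 0]'

```text
time: 4.58
tool_pos: [494.5, 187.2, 244.5]
tcp_rot: [-3.141, 0.0, 1.571]
contact_force: [-0.1, -0.2, -0.4]
grip_width: 45.8
finger_force: 0.0
```

```bash
python3 - <<'E'
from h import *
P,im=snap('wrist','w2')
print(get_obs()['tool_pos'],get_obs()['tcp_rot'],get_obs()['dq'].round(3))
q=proj(P,(503,256,130)); print(q)
x,y=int(q[0]),int(q[1]); x0,y0=max(x-90,0),max(y-65,0)
print(x0,y0); cv2.imwrite('pics/w2c.png',cv2.resize(im[y0:y0+130,x0:x0+180],None,fx=4.4,fy=4.4,interpolation=cv2.INTER_CUBIC))
E
```

```text
[494.46844249 186.99956337 244.6970253 ] [-3.14097161e+00  3.57628942e-04  1.57054584e+00] [-0.004 -0.006  0.001  0.001 -0.     0.   ]
[265.10180581 113.68833473]
175 48
```

View pics/w2c.png

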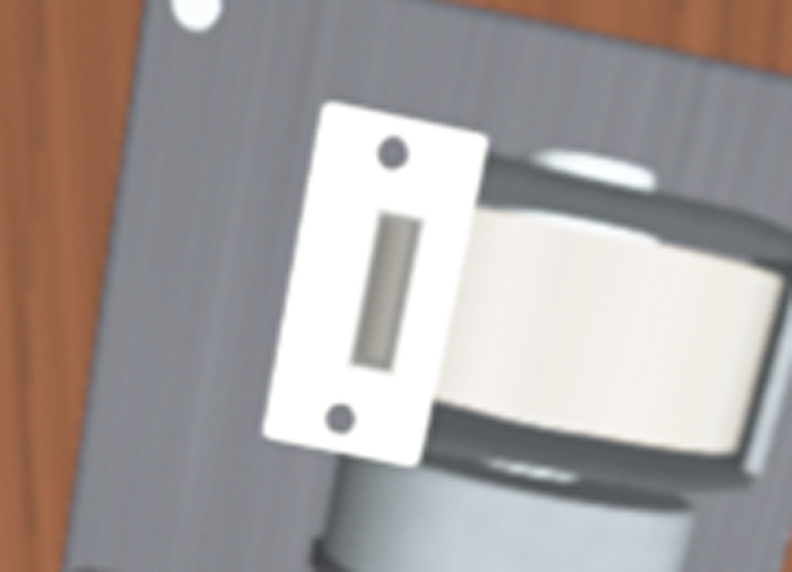

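The crop shows the guide block with corners at (325,100), (490,135), (420,467) and (265,437). The slot's corners are (378,212), (422,218), (392,370) and (352,365).

```bash
cat > m.py <<'E'
from h import *
P=campose('wrist')
im=cv2.imread('pics/w2.png'); g=cv2.cvtColor(im,cv2.COLOR_BGR2GRAY)
def w(u,v,z): return onz(P,(175+(u+.5)/4.4-.5,48+(v+.5)/4.4-.5),z)[:2]
x0,y0,s=175+83,48+46,4   # slot mask
sub=g[92:136,250:275]; m=(sub<215).astype(np.uint8)
n,l,st,ce=cv2.connectedComponentsWithStats(m); i=1+np.argmax(st[1:,4]); print(st[i],ce[i]+[250,92])
r=cv2.minAreaRect(np.argwhere(l==i)[:,::-1].astype(np.float32)); print(r)
c=onz(P,ce[i]+[250,92],127); print('slot centre',c)
def yaw(a,b): d=np.subtract(a,b); return np.degrees(np.arctan2(-d[0],d[1]))
print('yaws',yaw(w(325,100,130),w(265,437,130)),yaw(w(490,135,130),w(420,467,130)),yaw(w(393,152,130),w(340,418,130)),yaw(w(378,212,127),w(352,365,127)),yaw(w(422,218,127),w(392,370,127)))
print('block',np.mean([w(325,100,130),w(490,135,130),w(420,467,130),w(265,437,130)],0))
E
python3 m.py
```

```text
[  5   4  16  37 354] [262.25141243 113.77683616]
((12.211538314819336, 21.942304611206055), (9.805805206298828, 35.497013092041016), 11.309932708740234)
slot centre [500.66198676 255.66714015 127.        ]
yaws -10.975634669186823 -11.011386344920995 -11.363416795098448 -9.696988789401889 -10.79009083073719
block [498.35090656 255.92972437]
```

Emit:
arm_command --gripper '[60, 60, 60, 60, 60]' --pt "-1 0.1 0" --pt "-1 0.1 0" --pt "-1 0.1 0" --pt "-1 0.1 0" --pt "-1 0.1 0" --twist '[0, 0, 0, 0, 0]'

```text
time: 5.25
tool_pos: [506.9, 61.1, 245.1]
tcp_rot: [3.141, 0.0, 1.57]
contact_force: [-0.8, -0.2, -0.0]
grip_width: 59.8
finger_force: 0.0
```

Emit:
arm_command --gripper '[60, 60, 60, 60, 60]' --pt "-1 0 0" --pt "-1 0 0" --pt "-1 0 0" --pt "-1 0 0" --pt "-1 0 0" --twist '[0, 0, 0, 0, 0]'

```text
time: 5.88
tool_pos: [506.7, -63.7, 245.1]
tcp_rot: [3.141, 0.0, 1.57]
contact_force: [-0.3, 0.3, -0.3]
grip_width: 60.3
finger_force: 0.0
```

Emit:
arm_command --gripper '[60, 60, 60, 60, 60]' --pt "-1 0 0" --pt "-1 0 0" --pt "-1 0 0" --pt "-1 0 0" --pt "-1 0 0" --twist '[0, 0, 0, 0, 0]'

```text
time: 6.5
tool_pos: [506.6, -188.6, 245.1]
tcp_rot: [3.141, 0.0, 1.57]
contact_force: [1.4, 0.7, 0.1]
grip_width: 60.1
finger_force: 0.0
```

Emit:
arm_command --gripper '[60, 60, 60, 60, 60]' --pt "-1 0 0" --pt "-1 0 0" --pt "-1 0 0" --pt "-1 0 0" --pt "-1 0 0" --twist '[0, 0, 0, 0, 0]'

```text
time: 7.12
tool_pos: [507.3, -314.0, 245.1]
tcp_rot: [3.141, 0.0, 1.571]
contact_force: [0.2, 0.9, -1.0]
grip_width: 59.6
finger_force: 0.0
```

Emit:
arm_command --gripper '[60, 60, 60, 60, 60]' --pt "0 0 0" --pt "0 0 0" --pt "0 0 0" --pt "0 0 0" --pt "0 0 0" --twist '[0, 0, 0, 0, 0]'

```text
time: 7.75
tool_pos: [507.6, -312.1, 245.2]
tcp_rot: [3.141, 0.0, 1.571]
contact_force: [0.6, -0.0, -0.2]
grip_width: 60.0
finger_force: 0.0
```

```bash
python3 - <<'E'
from h import *
P,im=snap('wrist','w3')
o=get_obs();print(o['tool_pos'],o['tcp_rot'],o['joint_positions'].round(2))
q=proj(P,(507,-270,200)); print(q)
x,y=int(q[0]),int(q[1]); x0,y0=max(x-90,0),max(y-65,0)
print(x0,y0); cv2.imwrite('pics/w3c.png',cv2.resize(im[y0:y0+130,x0:x0+180],None,fx=4.4,fy=4.4,interpolation=cv2.INTER_CUBIC))
E
```

```text
[ 507.59934972 -312.17010896  245.11404787] [3.14141890e+00 7.12425718e-05 1.57126824e+00] [-0.68  0.46  1.29  0.    1.39 -0.68]
[254.6028937  157.62255085]
164 92
```

View pics/w3c.png

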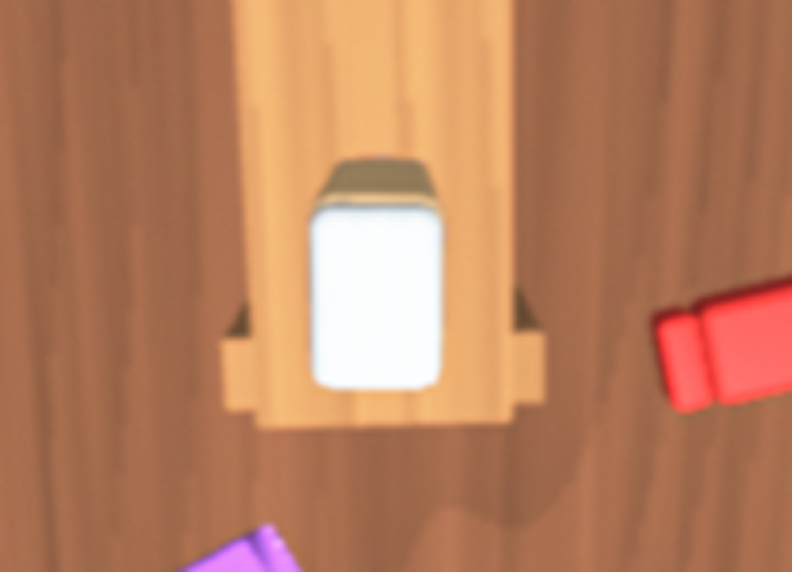

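The cap is centred at crop (377,296), square to the picture, with rack edges on both sides.

```bash
python3 - <<'E'
from h import *
P=campose('wrist')
w=lambda u,v,z:onz(P,(164+(u+.5)/4.4-.5,92+(v+.5)/4.4-.5),z).round(1)
print('cap',w(377,296,200),w(312,296,200),w(442,296,200),w(377,205,200),w(377,389,200))
print('rack end',w(257,427,90),w(513,421,90),get_obs()['tool_pos'])
E
```

```text
cap [ 503.4 -270.9  200. ] [ 493.6 -271.   200. ] [ 513.3 -270.9  200. ] [ 503.5 -257.3  200. ] [ 503.4 -285.4  200. ]
rack end [ 473.1 -320.9   90. ] [ 534.5 -319.3   90. ] [ 507.59934972 -312.17010896  245.11404787]
```

Emit:
arm_command --gripper '[60, 60, 60, 60, 60]' --pt "1 -0.16 0" --pt "0.64 0 0" --pt "0 0 0.2" --pt "0 0 1" --pt "0 0 1" --twist '[-0.25, 0, 0, 0, 0]'

```text
time: 8.43
tool_pos: [503.3, -272.1, 189.2]
tcp_rot: [3.141, 0.001, 1.592]
contact_force: [-0.1, -0.1, 0.5]
grip_width: 60.1
finger_force: 0.0
```

Emit:
arm_command --gripper '[60, 60, 60, 60, 60]' --pt "0 0 1" --pt "0 0 0.6" --pt "0 0 0.4" --pt "0 0 0" --pt "0 0 0" --twist '[0, 0, 0, 0, 0]'

```text
time: 9.05
tool_pos: [503.6, -271.9, 140.8]
tcp_rot: [3.14, 0.001, 1.593]
contact_force: [-0.3, 0.1, 0.5]
grip_width: 59.8
finger_force: 0.0
```

Emit:
arm_command --gripper '[5, 5, 5, 5, 5]' --pt "0 0 0" --pt "0 0 0" --pt "0 0 0" --pt "0 0 0" --pt "0 0 0" --twist '[0, 0, 0, 0, 0]'

```text
time: 9.68
tool_pos: [503.3, -271.5, 140.0]
tcp_rot: [3.141, 0.0, 1.593]
contact_force: [0.9, 0.5, 0.2]
grip_width: 21.8
finger_force: 30.0
```

Emit:
arm_command --gripper '[5, 5, 5, 5, 5]' --pt "0 0 0" --pt "0 0 0" --pt "0 0 0" --pt "0 0 0" --pt "0 0 0" --twist '[0, 0, 0, 0, 0]'

```text
time: 10.3
tool_pos: [503.3, -271.5, 140.1]
tcp_rot: [3.141, 0.0, 1.593]
contact_force: [0.3, 0.2, 0.6]
grip_width: 21.4
finger_force: 30.0
```

Emit:
arm_command --gripper '[5, 5, 5, 5, 5]' --pt "0 0 -0.4" --pt "0 0 -0.8" --pt "0 0 -0.8" --pt "0 0 -1" --pt "0 0 -1" --twist '[0, 0, 0, 0, 0]'

```text
time: 10.92
tool_pos: [502.8, -271.4, 241.0]
tcp_rot: [-3.141, -0.0, 1.593]
contact_force: [0.7, -0.3, -2.1]
grip_width: 21.8
finger_force: 30.0
```

Emit:
arm_command --gripper '[5, 5, 5, 5, 5]' --pt "0 0 -1" --pt "0 0 -1" --pt "0 0 -1" --pt "0 0 0" --pt "0 0 0" --twist '[0, 0, 0, 0, 0]'

```text
time: 11.55
tool_pos: [502.7, -271.2, 313.8]
tcp_rot: [-3.14, -0.001, 1.593]
contact_force: [0.2, 0.3, -1.4]
grip_width: 21.8
finger_force: 30.0
```

Emit:
arm_command --gripper '[5, 5, 5, 5, 5]' --pt "0.5 0 0" --pt "1 0 0" --pt "1 0.1 0" --pt "1 0 0" --pt "1 0 0" --twist '[0, 0, 0, 0, 0]'

```text
time: 12.18
tool_pos: [502.8, -156.3, 314.8]
tcp_rot: [-3.141, -0.001, 1.594]
contact_force: [0.5, -0.2, -1.7]
grip_width: 21.8
finger_force: 30.0
```

Emit:
arm_command --gripper '[5, 5, 5, 5, 5]' --pt "1 0 0" --pt "1 0.1 0" --pt "1 0 0" --pt "1 0 0" --pt "1 0 0" --twist '[0, 0, 0, 0, 0]'

```text
time: 12.8
tool_pos: [502.1, -31.4, 314.9]
tcp_rot: [-3.141, -0.001, 1.594]
contact_force: [0.1, 0.4, -2.5]
grip_width: 21.7
finger_force: 30.0
```

Emit:
arm_command --gripper '[5, 5, 5, 5, 5]' --pt "1 0 0" --pt "1 0.1 0" --pt "1 0 0" --pt "1 0 0" --pt "1 0 0" --twist '[0, 0, 0, 0, 0]'

```text
time: 13.42
tool_pos: [501.4, 93.4, 314.8]
tcp_rot: [-3.141, -0.0, 1.594]
contact_force: [-0.3, -0.4, -2.5]
grip_width: 22.0
finger_force: 30.0
```

Emit:
arm_command --gripper '[5, 5, 5, 5, 5]' --pt "1 0 0" --pt "1 0.1 0" --pt "1 0 0" --pt "1 0 0" --pt "1 0 0" --twist '[0, 0, 0, 0, 0]'

```text
time: 14.05
tool_pos: [500.9, 218.2, 314.8]
tcp_rot: [-3.141, -0.0, 1.594]
contact_force: [0.3, -0.3, -1.9]
grip_width: 22.4
finger_force: 30.0
```

Emit:
arm_command --gripper '[5, 5, 5, 5, 5]' --pt "1 0 0" --pt "0.5 0 0" --pt "0 0 0" --pt "0 0 0" --pt "0 0 0" --twist '[0, 0.5, 0.7, 0.7, 0.5]'

```text
time: 14.68
tool_pos: [500.1, 254.9, 314.8]
tcp_rot: [-3.141, 0.0, 1.383]
contact_force: [-0.0, 0.6, -0.8]
grip_width: 22.1
finger_force: 30.0
```

Emit:
arm_command --gripper '[5, 5, 5, 5, 5]' --pt "0 0 0" --pt "0 0 0" --pt "0 0 0" --pt "0 0 0" --pt "0 0 0" --twist '[0, 0, 0, 0, 0]'

```text
time: 15.3
tool_pos: [501.7, 253.6, 314.9]
tcp_rot: [-3.142, 0.0, 1.383]
contact_force: [0.1, 0.6, -1.4]
grip_width: 21.8
finger_force: 30.0
```

```bash
python3 - <<'E'
from h import *
o=get_obs(); print(o['tool_pos'],o['tcp_rot'])
S=snap('scene','s4');D=snap('side','d4')[1];P,W=snap('wrist','w4')
a=cv2.resize(S[1][110:210,330:430],(400,400),interpolation=cv2.INTER_CUBIC)
b=cv2.resize(W,(400,300)); q=proj(campose('side'),(500.7,255.7,160)); print(q,proj(P,(500.7,255.7,130)))
x,y=int(q[0]),int(q[1]); x=min(max(x,50),462)
d=cv2.resize(D[max(y-50,0):max(y-50,0)+100,x-50:x+50],(400,300),interpolation=cv2.INTER_CUBIC)
c=np.zeros((600,800,3),np.uint8); c[:400,:400]=a;c[:300,400:]=b;c[300:,400:]=d
cv2.imwrite('pics/c4.png',c)
E
```

```text
[501.72276462 253.57225053 314.94482201] [-3.14159104e+00  1.80030748e-05  1.38308175e+00]
[203.04225886 119.71948918] [253.26579726 172.68347667]
```

View pics/c4.png

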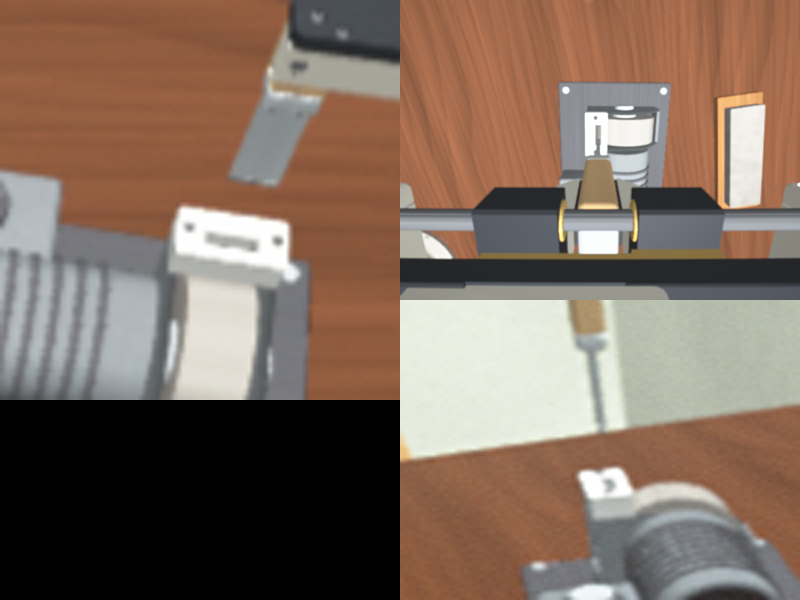

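The chisel hangs upright over the guide block. In the scene crop the edge is at (253,182) and the slot at (232,241), and in the wrist view the slot lines up with the blade. I'm correcting by 2 mm and descending to 10 mm above the mouth.

Emit:
arm_command --gripper '[5, 5, 5, 5, 5]' --pt "0.08 -0.05 0.8" --pt "0 0 0.6" --pt "0 0 0.4" --pt "0 0 0" --pt "0 0 0" --twist '[0, 0, 0, 0, 0]'

```text
time: 16.08
tool_pos: [501.2, 255.9, 270.6]
tcp_rot: [3.141, -0.001, 1.383]
contact_force: [-0.4, -1.0, -2.1]
grip_width: 21.8
finger_force: 30.0
```

```bash
python3 - <<'E'
from h import *
o=get_obs(); print(o['tool_pos'],o['tcp_rot'])
P,S=snap('scene','s5');Q,D=snap('side','d5')
print(proj(P,(500.7,255.7,130)),proj(P,(500.7,255.7,140)),proj(Q,(500.7,255.7,130)),proj(Q,(500.7,255.7,140)))
a=cv2.resize(S[140:190,360:410],(400,400),interpolation=cv2.INTER_CUBIC)
d=cv2.resize(D[100:150,178:228],(400,400),interpolation=cv2.INTER_CUBIC)
cv2.imwrite('pics/c5.png',np.hstack([a,d]))
E
```

```text
[501.19021231 255.87456388 270.55870547] [ 3.14059262e+00 -5.11070199e-04  1.38309401e+00]
[387.09905689 169.34074948] [388.11903105 166.98976896] [204.04213092 129.29212448] [203.71108481 126.13078034]
```

View pics/c5.png

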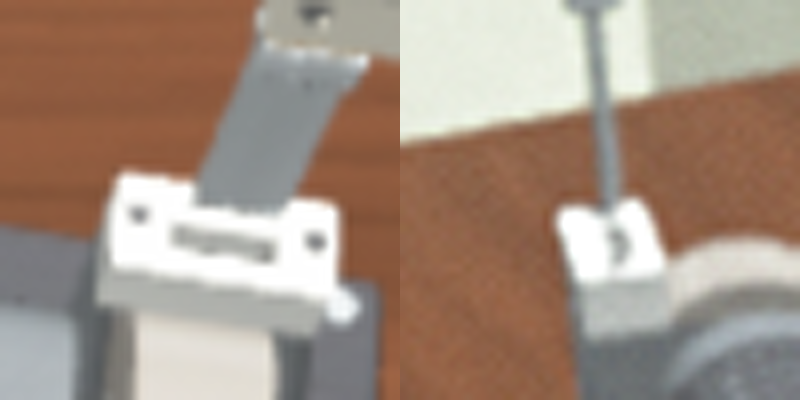

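In the scene crop the edge is at (245,207). The slot, at (225,243), should be at about (234,224) when seen at edge height, so the blade is about 2 mm too far in +y. The side crop, with the edge at (210,213) and slot at (218,245), agrees. I'm shifting by -2 mm and entering slowly.

Emit:
arm_command --gripper '[5, 5, 5, 5, 5]' --pt "-0.08 0 0.2" --pt "0 0 0.2" --pt "0 0 0.2" --pt "0 0 0" --pt "0 0 0" --twist '[0, 0, 0, 0, 0]'

```text
time: 16.8
tool_pos: [500.8, 254.4, 254.8]
tcp_rot: [3.141, -0.001, 1.383]
contact_force: [1.4, 3.7, -4.1]
grip_width: 22.2
finger_force: 30.0
```

Emit:
arm_command --gripper '[5, 5, 5, 5, 5]' --pt "0 0 0.1" --pt "0 0 0.1" --pt "0 0 0.1" --pt "0 0 0" --pt "0 0 0" --twist '[0, 0, 0, 0, 0]'

```text
time: 17.42
tool_pos: [500.7, 253.8, 247.4]
tcp_rot: [3.141, 0.0, 1.383]
contact_force: [3.0, 3.6, -1.5]
grip_width: 21.8
finger_force: 30.0
```

Inside the slot, with a light side force. I'm easing sideways and continuing down.

Emit:
arm_command --gripper '[5, 5, 5, 5, 5]' --pt "0.04 0.02 0.2" --pt "0 0 0.2" --pt "0 0 0.2" --pt "0 0 0.2" --pt "0 0 0" --twist '[0, 0, 0, 0, 0]'

```text
time: 18.05
tool_pos: [501.0, 254.3, 226.6]
tcp_rot: [-3.141, 0.001, 1.383]
contact_force: [1.7, -0.1, -3.9]
grip_width: 21.8
finger_force: 30.0
```

Emit:
arm_command --gripper '[5, 5, 5, 5, 5]' --pt "0 0 0.12" --pt "0 0 0.12" --pt "0 0 0" --pt "0 0 0" --pt "0 0 0" --twist '[0, 0, 0, 0, 0]'

```text
time: 18.68
tool_pos: [501.0, 254.7, 221.5]
tcp_rot: [-3.141, 0.0, 1.383]
contact_force: [0.1, -0.8, -2.7]
grip_width: 22.0
finger_force: 30.0
```

Emit:
arm_command --gripper '[5, 5, 5, 5, 5]' --pt "0 0 0.08" --pt "0 0 0.08" --pt "0 0 0" --pt "0 0 0" --pt "0 0 0" --twist '[0, 0, 0, 0, 0]'

```text
time: 19.3
tool_pos: [501.1, 254.8, 217.5]
tcp_rot: [-3.141, 0.0, 1.383]
contact_force: [0.9, -0.4, -1.6]
grip_width: 21.9
finger_force: 30.0
```

Emit:
arm_command --gripper '[5, 5, 5, 5, 5]' --pt "0 0 0.06" --pt "0 0 0" --pt "0 0 0" --pt "0 0 0" --pt "0 0 0" --twist '[0, 0, 0, 0, 0]'

```text
time: 19.92
tool_pos: [501.2, 254.8, 216.0]
tcp_rot: [3.141, -0.0, 1.383]
contact_force: [1.0, 0.5, -2.1]
grip_width: 21.5
finger_force: 30.0
```

Emit:
arm_command --gripper '[5, 5, 5, 5, 5]' --pt "0 0 0.06" --pt "0 0 0" --pt "0 0 0" --pt "0 0 0" --pt "0 0 0" --twist '[0, 0, 0, 0, 0]'

```text
time: 20.55
tool_pos: [501.1, 254.8, 214.4]
tcp_rot: [-3.141, 0.0, 1.383]
contact_force: [-0.5, 0.7, -1.8]
grip_width: 22.0
finger_force: 30.0
```

Emit:
arm_command --gripper '[5, 5, 5, 5, 5]' --pt "0 0 0.06" --pt "0 0 0" --pt "0 0 0" --pt "0 0 0" --pt "0 0 0" --twist '[0, 0, 0, 0, 0]'

```text
time: 21.18
tool_pos: [501.1, 254.8, 214.1]
tcp_rot: [3.141, -0.001, 1.383]
contact_force: [-2.0, 0.1, 5.5]
grip_width: 21.8
finger_force: 30.0
```

Emit:
arm_command --gripper '[5, 5, 5, 5, 5]' --pt "0 0 0.02" --pt "0 0 0" --pt "0 0 0" --pt "0 0 0" --pt "0 0 0" --twist '[0, 0, 0, 0, 0]'

```text
time: 21.8
tool_pos: [501.1, 254.8, 214.1]
tcp_rot: [3.141, -0.001, 1.383]
contact_force: [-3.2, 0.7, 7.6]
grip_width: 22.3
finger_force: 30.0
```

Emit:
arm_command --gripper '[5, 5, 5, 5, 5]' --pt "0 0 0" --pt "0 0 0" --pt "0 0 0" --pt "0 0 0" --pt "0 0 0" --twist '[0, 0, 0, 0, 0]'

```text
time: 22.42
tool_pos: [501.1, 254.8, 214.1]
tcp_rot: [3.14, -0.001, 1.383]
contact_force: [-3.5, -0.9, 7.8]
grip_width: 21.9
finger_force: 30.0
```

```bash
python3 -c "
from plant import *
print(close_job())"
```

```text
the job is handed in; nothing more can be done
None
```

I handed the job in with the button pressed and released and the wide chisel held in the guide slot, its edge about 46 mm below the mouth and pressing on the wheel with roughly 8–10 N by the wrist force; the verdict was not returned.

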